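Jack up one side of an orbital shaker and hold it

TASK

Jack up the right-hand side of the orbital shaker so that its worn feet can be changed: set the small lever jack on the bench with its round saddle squarely under the rubber lift pad of the bracket marked with a triangle, then give one trial pump that takes the feet just off the bench and let the handle spring all the way back up. Then press the pump handle fully down to its stop and finish still holding it down, with the shaker's side carried by the jack alone. Do not push the shaker about or disturb the other things on the bench.

Things in the scene. Friction and masses are not known exactly. Their poses are not given: they have to be found in the camera images.
- jack: Grey lever jack, 0.85 kg, loose. Origin on the bench under the saddle's centre; x points from the handle to the saddle end, z up. Base plate 70 wide, 8 thick, from x = -138 to 28 mm. A column (radius 22) at the front carries the saddle, the pump handle is hinged at the rear. No ratchet, no valve: the saddle follows the handle both ways, so the load is up only while the handle is held down.
- jack_grip (a point): Where to grip the jack: inside its solid casting at jack x = -80, y = 0, 40 mm above the bench. The casting has flat upright sides, 46 mm apart in jack y, from x = -118 to -22, top at 54 mm; nothing between x = -100 and -30 is higher than 64 mm, so a gripper can straddle it from above. The base plate below (top at 8 mm) is wider than the casting.
- saddle (a point): Centre of the top of the jack's round saddle (48 mm across, flat, level). 62 mm above the bench with the handle up; rises 45 mm per rad of handle travel, 19 mm in all, straight above the jack's origin.
- pump_handle (a joint): Handle angle: 0 = fully up (a spring returns it), grows as the handle end goes down, 0.42 rad = fully down on its stop. The handle slopes up to the rear by 0.44 rad at 0 and by 0.02 rad at 0.42. The saddle meets the lift pad at about 0.18 rad. At handle_pad the free stroke takes 2 to 4 N, lifting the shaker about 12 to 17 N.
- handle_hinge (a point): Axis of the pump handle, at jack x = -115, y = 0, 54 mm above the bench; the hinge axis runs along jack y.
- handle_pad (a point): Middle of the upper face of the handle's rubber grip (72 long, 30 wide, 14 mm thick): press down here. 165 mm from the hinge along the handle and 7 mm above its centre line; 131 mm above the bench with the handle up, 64 mm with it fully down.
- shaker: White orbital shaker, 340 (x) x 280 (y) mm, platform 128 mm high with empty wire clamps up to 165 mm; about 10 kg, loose on rubber feet at x = +-145, y = +-115. Origin on the bench under its middle; x points to its back (controls at -x), y to its left, z up. Right side panel at y = -140, from 22 mm up; the two short lugs with a hole near its corners (out to y = -165) are tie-downs, not lift points.
- lift_pad (a point): Centre of the underside of the rubber lift pad (22 mm across) under the steel bracket that juts from the shaker's right side: at shaker x = 0, y = -180, 70 mm above the bench when standing. Bracket 50 wide, out to y = -202, top at 86 mm, with a dark triangle on top right above the pad. The jack goes in along the shaker's +y, 8 mm to spare above its saddle.
- far_edge (a point): Point on the bench midway between the shaker's two left-hand feet, about which it tips when its right side is lifted.
- wash_bottle: Bystander: yellow wash bottle with a bent spout, 74 mm across, 172 mm high to the cap.
- cylinder: Bystander: glass measuring cylinder, 222 mm high, foot 68 mm across.
- beaker: Bystander: glass beaker, 66 mm across, 85 mm high.
- media_bottle: Bystander: glass bottle with blue cap, 76 mm across, 150 mm high.
- screw_cap: Bystander: orange screw ring, 48 mm across, 18 mm high.
- spare_foot_a: Bystander: new rubber foot for the shaker, 32 mm across, 28 mm high with its stud.
- spare_foot_b: Bystander: the second new foot, alike.
- brush: Bystander: wooden brush, 200 mm long, lying on the bench.

How it is judged:
By the outcome, as a careful person would: the job done as asked, in the order asked, and still so for the second after the job is handed in, while the arm keeps its last pose, push and grip.
It also fails if it takes over 58 s, if anything falls off the work surface, if the arm or the gripper's body presses on something with over 40 N, if the wrist force passes 120 N, or if a joint passes its speed limit or range.

ROBOT

A 6-joint arm with a two-finger parallel gripper is mounted at the origin on the work surface. World frame = base frame: x ahead of the robot, y to its left, z up, the work surface at z = 0. Lengths are in m, angles in rad, forces in N, time in s.
With the tool pointing down it reaches from about 0.3 to 0.875 m from the base axis. Payload 6.4 kg.
Tool frame: the origin (TCP) lies at the very end of the fingers, on their centre line; the grasp point (between the pads) lies robot.hold_point_z behind it (robot.hold_point_z is the distance from the TCP to the grasp point, in m); z points along the fingers, y is the direction in which the jaws open and shut (so a half turn about z gives the same grasp; the last joint's range is limited). The gripper opens to 85 mm and grips with 20 to 120 N. Pads are 22 mm wide; open, the fingers measure 114 mm over their backs; the gripper's body (76 mm by 85 mm) begins 54 mm behind the grasp point. The pads swing forward as they close: fully open they stand 13 mm farther back than shut.
Start: joints at [-1.523, 0.181, 1.607, -0, 1.354, -0.206], TCP at [0.144, -0.557, 0.198] pointing down, gripper open.
Joint ranges: [-2.99, 2.99], [-0.89, 2.07], [0.3, 2.58], [-1.14, 4.28], [0, 2.63], [-3.12, 3.12]. Speed limits (rad/s): [2.57, 2.57, 3.01, 3.14, 3.14, 3.14].

INTERFACE

Orientations are given as a unit quaternion [x, y, z, w].
In Python, from workcell import robot gives the robot as it stands.
- The arm moves only by the tool servo_tool, never from a script. Its arguments are lists of equal length, an entry for each row: "offset": the shift along the tool's x, y, z in units of 25 mm (1.0 is 25 mm), a list of three; "rot": the turn, a rotation vector about the tool's x, y, z in rad, a list of three; "claw": the opening, from 0 (shut) to 1 (fully open). A call has 1 to 20 rows; each row is the pose to reach, as a shift and turn from the pose commanded when the call began, along the tool's axes at that moment; what a row does not reach only later rows make up. A row lasts 1/12 s, in which the tool goes at most 41.7 mm and 7.16 degrees, less where a joint would pass 70% of its speed; a pose out of reach is approached as far as the arm can. A call with a gripper value outside its range is refused whole. The fingers move at their own pace and stop on an object; the grip force is fixed at half the most. Time passes only in rows, so rows that repeat a pose let the fingers close. It gives the time, the measured TCP pose, the force and the opening at its end, in the units of the state.
- robot.observe(): the state, without advancing time (a new reading comes with each control period).
- robot.grab_frame(name): name is "scene" or "side" or "wrist"; returns a dict with "pixels" (420x560x3 uint8, red, green, blue), "intrinsics" (3x3 intrinsics, pixels), "rvec" (rotation vector, rad) and "tvec" (3), from world to camera coordinates, as OpenCV has them; the wrist camera has in their place "hand_eye" (4x4, takes a point from camera to tool coordinates, whose origin is the TCP and whose axes are the flange's). Camera axes: x right, y down, z forward; pixel columns grow to the right and rows downward; lengths in m; the calibration is good to about 2 mm. A picture is of the moment at which its call begins: read the wrist's pose just before it. There is no depth.
- robot.sign_off(): hands the job in, once; it reports no verdict.
The state is a dict: "time_s": time; "joint_positions": joint angles; "joint_vel": joint speeds; "effort": joint torques, N m; "tcp_pos": TCP position; "tcp_rot": TCP orientation; "wrist_force": force on the tool from outside, world axes, zero at the start; "torque": the same for the moment, N m; "width": finger opening in m.
Only numpy, scipy, OpenCV 4.12 (cv2) and the standard library are available. Lean on these libraries where they do the work, as an engineer would, in place of code of your own. Each camera call takes 0.05 s, during which the arm holds its last target. There are 200 camera calls.

## Working session

There is one attempt and no reset: what is moved stays moved. The work goes in short steps, Python scripts to look and compute and a tool call to move; the robot and the scene stay as the last step left them, time stands still between calls to the robot, and variables do not carry over. Pictures are saved under pics/ and viewed, about 8 in all and at most 12, crops included, and the job is handed in when it is done.

Besides the shell and the picture viewer there is one more tool, called as a command line: name --argument value ..., lists and objects as JSON in quotes. servo_tool: Moves the arm, as the interface text tells. Its arguments: {"type":"object","properties":{"offset":{"type":"array"},"rot":{"type":"array"},"claw":{"type":"array"}},"required":["offset","rot","claw"]}

```bash
mkdir -p pics; ls
cat > h.py <<'E'
import numpy as np, cv2
from scipy.spatial.transform import Rotation as R
from workcell import robot
def grab(n,f=None):
    s=robot.observe(); g=robot.grab_frame(n)
    K=np.array(g['intrinsics'],float)
    if n=='wrist':
        T=np.eye(4);T[:3,:3]=R.from_quat(s['tcp_rot']).as_matrix();T[:3,3]=s['tcp_pos']
        M=np.linalg.inv(T@np.array(g['hand_eye']))
        Rm,t=M[:3,:3],M[:3,3]
    else:
        Rm=R.from_rotvec(np.ravel(g['rvec'])).as_matrix();t=np.ravel(g['tvec'])
    if f: cv2.imwrite('pics/'+f+'.png',g['pixels'][:,:,::-1])
    np.savez('pics/'+(f or n)+'.npz',K=K,R=Rm,t=t)
    return g['pixels'],K,Rm,t
def load(f):
    d=np.load('pics/'+f+'.npz');return d['K'],d['R'],d['t']
def ray(c,uv,z):
    K,Rm,t=c;d=Rm.T@np.linalg.inv(K)@np.array([uv[0],uv[1],1.]);o=-Rm.T@t
    return o+d*(z-o[2])/d[2]
def proj(c,P):
    K,Rm,t=c;p=(K@(Rm@np.atleast_2d(P).T+t[:,None])).T;return p[:,:2]/p[:,2:]
E
python3 - <<'E'
from h import *
s=robot.observe();print(s,robot.hold_point_z)
for n in('scene','side','wrist'):grab(n,n+'0')
for n in('scene0','side0'):
    K,Rm,t=load(n);print(n,-Rm.T@t,K[0,0])
E
```

```text
pics
{'time_s': 0.0, 'joint_positions': array([-1.52329311e+00,  1.81544058e-01,  1.60802846e+00, -3.00565597e-05,
        1.35380359e+00, -2.06277618e-01]), 'joint_vel': array([-0.00116322,  0.00030968,  0.00214049,  0.00074403, -0.00104519,
       -0.000714  ]), 'effort': array([-2.60633287e-04, -4.44863999e+01, -3.51336157e+01, -2.24174860e-04,
        9.08530637e-03,  3.73162425e-05]), 'tcp_pos': array([ 0.14435151, -0.55594017,  0.19687263]), 'tcp_rot': array([ 9.91959401e-01,  1.26553351e-01,  5.60906804e-05, -8.90082863e-04]), 'wrist_force': array([-0.82278198, -0.06400049,  0.74269073]), 'torque': array([-0.02962128, -0.0112037 , -0.02038939]), 'width': 0.08538224725168111} 0.0187
scene0 [1.21264811 0.69871325 1.37558799] 473.83680735347195
side0 [0.52581694 0.84439836 0.99532601] 427.2482683041874
```

View pics/scene0.png

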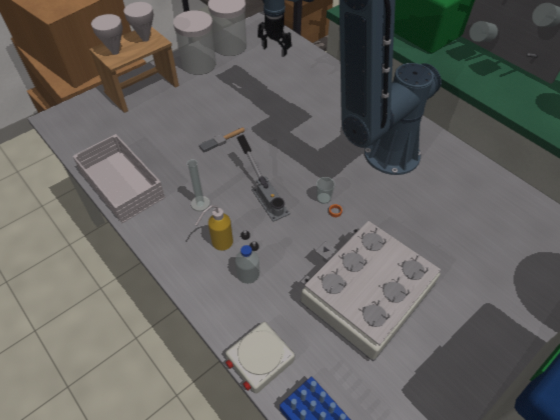

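View pics/side0.png

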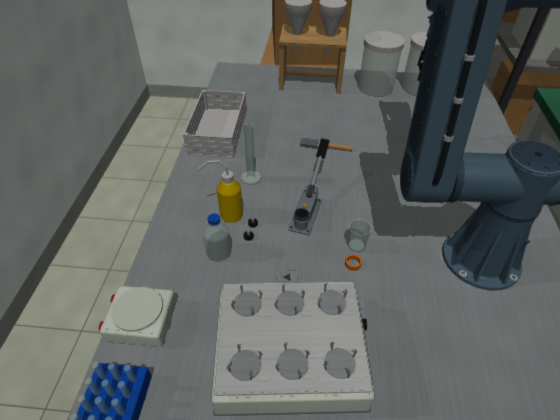

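The scene view shows the jack (saddle ~(278,203)) and the shaker's bracket (~(325,250)). In the side view the saddle is at ~(301,215) and the triangle at ~(288,276). I'll zoom in on both.

Run:
```python
import cv2,numpy as np
a=cv2.imread('pics/side0.png')[130:290,260:360];b=cv2.imread('pics/scene0.png')[125:265,225:345]
a=cv2.resize(a,None,fx=3.75,fy=3.75,interpolation=2);b=cv2.resize(b,None,fx=3.5,fy=3.5,interpolation=2)
c=np.zeros((600,800,3),np.uint8);c[:600,:375]=a;c[:490,380:800]=b
cv2.imwrite('pics/z1.png',c)
```

```text
(no output)
```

View pics/z1.png

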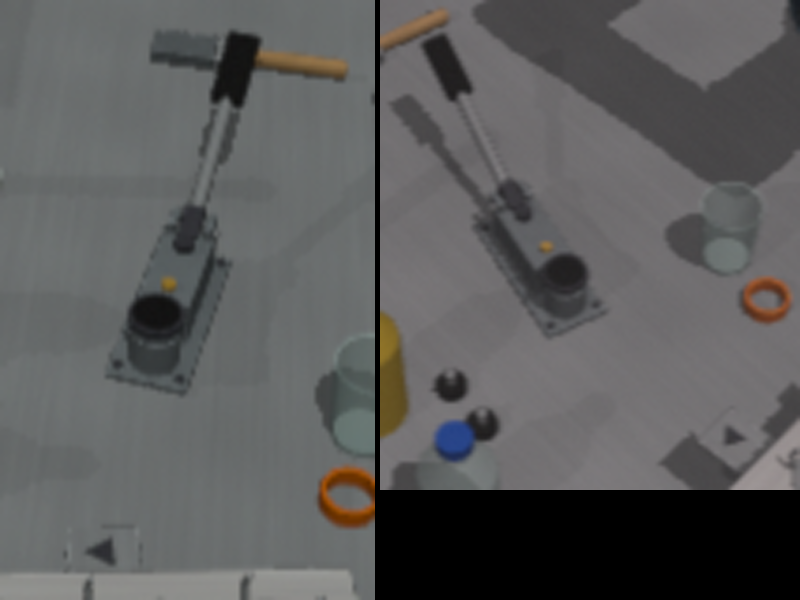

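Zoom shows the saddle at side (301.3,213.2) and scene (278.1,202.7), the triangle at side (287.5,276.9) and scene (326.1,249.9), and the base corners. Next I'll fit both poses.

```bash
cat > fit.py <<'E'
from h import *
from scipy.optimize import least_squares
def pose(p,L): 
    c,s=np.cos(p[2]),np.sin(p[2]);L=np.atleast_2d(L)
    return np.c_[p[0]+c*L[:,0]-s*L[:,1],p[1]+s*L[:,0]+c*L[:,1],L[:,2]]
def fit(obs,p0):
    f=lambda p:np.concatenate([(proj(load(n),pose(p,L))[0]-uv) for n,uv,L in obs])
    r=least_squares(f,p0,loss='soft_l1');return r.x,f(r.x).reshape(-1,2).round(1)
E
python3 - <<'E'
from fit import *
S=lambda x,y:(260+x/3.75,130+y/3.75); C=lambda x,y:(225+(x-380)/3.5,125+y/3.5)
for n,u,z in[('side0',S(155,312),.062),('scene0',C(566,272),.062),('side0',S(103,551),.086),('scene0',C(734,437),.086),('side0',S(236,68),.131),('scene0',C(447,66),.131)]:print(n,ray(load(n),u,z).round(4))
pad=(-.115-.165*np.cos(.44)-.007*np.sin(.44)*-1,0,.131)
J=[('side0',S(155,312),(0,0,.062)),('scene0',C(566,272),(0,0,.062)),('side0',S(236,68),pad),('scene0',C(447,66),pad)]
for y,a,b in((-.035,(108,375),(606,310)),(.035,(184,391),(549,333))):
    pass
# which side is left: evaluate both
for sg in(1,-1):
    J2=J+[('side0',S(108,375),(.028,-.035*sg,.008)),('side0',S(184,391),(.028,.035*sg,.008)),('scene0',C(606,310),(.028,.035*sg,.008)),('scene0',C(549,333),(.028,-.035*sg,.008))]
    print(fit(J2,[.3,-.5,0]),fit(J2,[.3,-.3,1.5]))
for n,us in(('scene0',[(370,225),(439,270),(373,350),(304,290)]),('side0',[(218,284),(358,283)])):
    for u in us: print(n,u,ray(load(n),u,.125).round(3))
E
```

```text
side0 [ 0.5379 -0.073   0.062 ]
scene0 [ 0.5373 -0.0734  0.062 ]
side0 [0.5596 0.1861 0.086 ]
scene0 [0.5578 0.1863 0.086 ]
side0 [ 0.4834 -0.3159  0.131 ]
scene0 [ 0.4885 -0.3223  0.131 ]
(array([ 0.53715344, -0.07234092,  1.36599097]), array([[ 0.2,  0.2],
       [ 0.2,  0.2],
       [-0.1, -2.2],
       [-0. , -1.4],
       [-1.2, -0.9],
       [ 0.3, -0. ],
       [ 1. ,  0.2],
       [ 0.2,  1.3]])) (array([ 0.53715344, -0.07234092,  1.36599094]), array([[ 0.2,  0.2],
       [ 0.2,  0.2],
       [-0.1, -2.2],
       [-0. , -1.4],
       [-1.2, -0.9],
       [ 0.3, -0. ],
       [ 1. ,  0.2],
       [ 0.2,  1.3]]))
(array([ 0.53800691, -0.07097325,  1.36439676]), array([[ -0.1,   0.5],
       [  0.3,   0.5],
       [ -0.2,  -2. ],
       [  0.1,  -1.2],
       [ 20.2,   4.5],
       [-21.8,  -4.9],
       [-16. ,   8.2],
       [ 17.3,  -6. ]])) (array([ 0.53800691, -0.07097325,  1.36439673]), array([[ -0.1,   0.5],
       [  0.3,   0.5],
       [ -0.2,  -2. ],
       [  0.1,  -1.2],
       [ 20.2,   4.5],
       [-21.8,  -4.9],
       [-16. ,   8.2],
       [ 17.3,  -6. ]]))
scene0 (370, 225) [0.403 0.226 0.125]
scene0 (439, 270) [0.368 0.476 0.125]
scene0 (373, 350) [0.705 0.514 0.125]
scene0 (304, 290) [0.724 0.259 0.125]
side0 (218, 284) [0.726 0.253 0.125]
side0 (358, 283) [0.384 0.215 0.125]
```

Run:
```python
from fit import *
S=lambda x,y:(260+x/3.75,130+y/3.75); C=lambda x,y:(225+(x-380)/3.5,125+y/3.5)
for nm,n,u,z in[('footA','scene0',C(451,388),.014),('footB','scene0',C(483,425),.014),('ring','scene0',C(767,300),.009),('ring','side0',S(348,497),.009),('beakerbase','scene0',C(727,255),0),('wash','side0',(228,172),.17),('wash','scene0',(218,212),.172),('cyl','scene0',(200,204),0),('cyl','side0',(250,177),0),('media','side0',(214,219),.15),('media','scene0',(246,250),.15),('brushL','side0',(302,143),.01),('brushR','side0',(352,149),.01),('br','scene0',(203,146),.01),('br','scene0',(243,132),.01)]:print(nm,n,ray(load(n),u,z)[:2].round(3))
# bracket + platform corners
z='b'
for nm,u in(('bracket outer L/R corner',S(68,530)),('',S(140,526)),('in',S(66,572)),('in',S(142,570))):print(nm,ray(load('side0'),u,.086)[:2].round(4))
s=robot.observe()
T=np.array(s['tcp_pos']);Rm=R.from_quat(s['tcp_rot']).as_matrix()
print(Rm.round(3)); 
g=np.array([.5372-.08*np.cos(1.366),-.0727-.08*np.sin(1.366),.12])
print(g,(Rm.T@(g-T)/.025).round(2))
```

```text
footA scene0 [ 0.694 -0.065]
footB scene0 [ 0.697 -0.011]
ring scene0 [0.376 0.058]
ring side0 [0.378 0.06 ]
beakerbase scene0 [ 0.36  -0.016]
wash side0 [ 0.764 -0.116]
wash scene0 [ 0.763 -0.104]
cyl scene0 [ 0.727 -0.292]
cyl side0 [ 0.731 -0.295]
media side0 [0.772 0.06 ]
media scene0 [0.776 0.053]
brushL side0 [ 0.559 -0.502]
brushR side0 [ 0.367 -0.485]
br scene0 [ 0.551 -0.519]
br scene0 [ 0.379 -0.478]
bracket outer L/R corner [0.5855 0.1706]
 [0.5355 0.162 ]
in [0.5834 0.2062]
in [0.5317 0.1992]
[[ 0.968  0.251 -0.   ]
 [ 0.251 -0.968  0.001]
 [ 0.    -0.001 -1.   ]]
[ 0.52093058 -0.15102819  0.12      ] [ 18.65 -11.9    3.11]
```

servo_tool --offset '[[4, -2.6, 0], [8, -5.1, 0], [12, -7.7, 0], [16, -10.2, 0], [18.65, -11.9, 0], [18.65, -11.9, 0], [18.65, -11.9, 0], [18.65, -11.9, 0], [18.65, -11.9, 0], [18.65, -11.9, 0], [18.65, -11.9, 0], [18.65, -11.9, 0], [18.65, -11.9, 0], [18.65, -11.9, 0], [18.65, -11.9, 0], [18.65, -11.9, 0], [18.65, -11.9, 0], [18.65, -11.9, 0], [18.65, -11.9, 0], [18.65, -11.9, 0]]' --rot '[[0, 0, -0.12], [0, 0, -0.24], [0, 0, -0.36], [0, 0, -0.48], [0, 0, -0.6], [0, 0, -0.72], [0, 0, -0.84], [0, 0, -0.96], [0, 0, -1.08], [0, 0, -1.11], [0, 0, -1.11], [0, 0, -1.11], [0, 0, -1.11], [0, 0, -1.11], [0, 0, -1.11], [0, 0, -1.11], [0, 0, -1.11], [0, 0, -1.11], [0, 0, -1.11], [0, 0, -1.11]]' --claw '[1, 1, 1, 1, 1, 1, 1, 1, 1, 1, 1, 1, 1, 1, 1, 1, 1, 1, 1, 1]'

```text
time_s: 1.82
tcp_pos: [0.5205, -0.1526, 0.1979]
tcp_rot: [0.777, 0.63, -0.0, 0.0]
wrist_force: [1.3, 0.5, 0.0]
width: 0.0856
```

Run:
```python
from h import *
s=robot.observe();print(s['tcp_pos'],R.from_quat(s['tcp_rot']).as_matrix().round(3))
grab('wrist','w1')
```

```text
[ 0.52048648 -0.15264823  0.19789121] [[ 0.207  0.978  0.   ]
 [ 0.978 -0.207 -0.   ]
 [-0.     0.    -1.   ]]
```

View pics/w1.png

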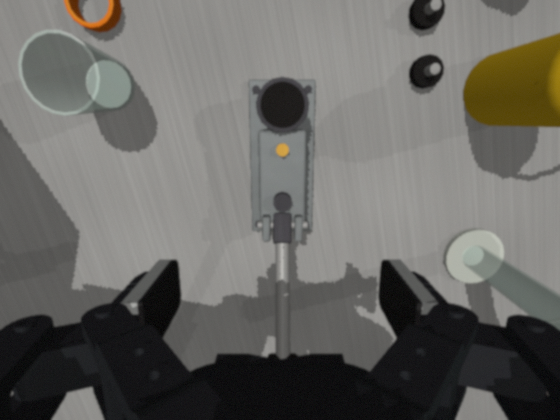

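The wrist view shows the jack aligned with the tool: saddle (283,105), base corners (248,80), (316,80), (251,230) and (313,232).

Run:
```python
from fit import *
obs=[('w1',(283,105),(0,0,.062)),('w1',(248,80),(.028,.035,.008)),('w1',(316,80),(.028,-.035,.008)),('w1',(251,230),(-.138,.035,.008)),('w1',(313,232),(-.138,-.035,.008))]
p,e=fit(obs,[.537,-.073,1.366]);print(p,e.tolist())
s=robot.observe();Rm=R.from_quat(s['tcp_rot']).as_matrix()
g=pose(p,[(-.08,0,.040-.0187)])[0];print(g,(Rm.T@(g-s['tcp_pos'])/.025).round(2), p[2]-np.arctan2(Rm[1,0],Rm[0,0]))
```

```text
[ 0.53903007 -0.07625296  1.36060321] [[-0.3, 0.5], [0.4, -0.6], [0.1, -0.5], [0.8, 1.6], [-1.2, -0.3]]
[ 0.52233817 -0.15449221  0.0213    ] [-0.06  0.08  7.06] -0.0015840840694183456
```

servo_tool --offset '[[0, 0.07, 1.5], [0, 0.07, 3], [0, 0.07, 4.2], [0, 0.07, 5.2], [0, 0.07, 6], [0, 0.07, 6.6], [0, 0.07, 7], [0, 0.07, 7.06], [0, 0.07, 7.06], [0, 0.07, 7.06], [0, 0.07, 7.06], [0, 0.07, 7.06], [0, 0.07, 7.06], [0, 0.07, 7.06], [0, 0.07, 7.06], [0, 0.07, 7.06], [0, 0.07, 7.06], [0, 0.07, 7.06]]' --rot '[[0, 0, 0], [0, 0, 0], [0, 0, 0], [0, 0, 0], [0, 0, 0], [0, 0, 0], [0, 0, 0], [0, 0, 0], [0, 0, 0], [0, 0, 0], [0, 0, 0], [0, 0, 0], [0, 0, 0], [0, 0, 0], [0, 0, 0], [0, 0, 0], [0, 0, 0], [0, 0, 0]]' --claw '[1, 1, 1, 1, 1, 1, 1, 1, 1, 0.4, 0.4, 0.3, 0.3, 0.3, 0.3, 0.3, 0.3, 0.3]'

```text
time_s: 3.37
tcp_pos: [0.5227, -0.1519, 0.0213]
tcp_rot: [0.776, 0.63, -0.0, -0.0]
wrist_force: [-0.2, -1.1, 0.4]
width: 0.0257
```

Run:
```python
from h import *
s=robot.observe();print(s['tcp_pos'],s['width'],s['wrist_force'])
a=grab('wrist','w2')[0];b=grab('side','s2')[0]
b=cv2.resize(b[140:280,230:370],(420,420),interpolation=2)
cv2.imwrite('pics/c2.png',np.hstack([cv2.resize(a,(375,281)),np.zeros((281,5,3),np.uint8),cv2.resize(b,(281,281))])[:,:,::-1])
```

```text
[ 0.52268731 -0.15187231  0.02125519] 0.025667596684283228 [-0.18117416 -1.14730119  0.35897364]
```

View pics/c2.png

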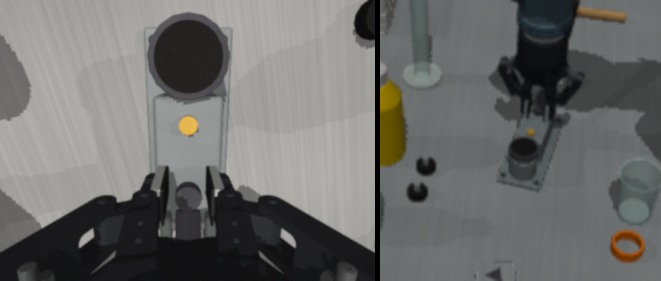

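Run:
```python
from fit import *
s=robot.observe();c=load('w2');Rm=R.from_quat(s['tcp_rot']).as_matrix();T=s['tcp_pos']
tt=lambda *v:T+Rm@np.array(v)
k=375/560
for v in[(0,0,0),(0,.0128,0),(0,-.0128,0),(0,.0128,-.0187),(0,-.0128,-.0187),(0,0.0128,-.05)]:print(v,(proj(c,tt(*v))*k).round(0))
p=[.5385,-.075,1.362]
for q in[(0,0,.062),(.028,.035,.008),(-.022,.023,.054),(-.022,-.023,.054),(-.118,.023,.054),(-.118,-.023,.054),(-.115,0,.054)]:print(q,(proj(c,pose(p,q))*k).round(0))
K,Rr,t=c;print('cam',-Rr.T@t, s['joint_positions'])
```

```text
(0, 0, 0) [[188. 161.]]
(0, 0.0128, 0) [[203. 161.]]
(0, -0.0128, 0) [[173. 161.]]
(0, 0.0128, -0.0187) [[205. 170.]]
(0, -0.0128, -0.0187) [[171. 170.]]
(0, 0.0128, -0.05) [[209. 189.]]
(0, 0, 0.062) [[188.  57.]]
(0.028, 0.035, 0.008) [[143.  26.]]
(-0.022, 0.023, 0.054) [[151.  95.]]
(-0.022, -0.023, 0.054) [[224.  95.]]
(-0.118, 0.023, 0.054) [[156. 226.]]
(-0.118, -0.023, 0.054) [[218. 226.]]
(-0.115, 0, 0.054) [[187. 223.]]
cam [ 0.53551537 -0.08783016  0.19770469] [-5.00968520e-01  3.42319345e-01  1.80603912e+00  1.46233735e-05
  9.93328256e-01 -2.93973612e-01]
```

Run:
```python
import cv2
a=cv2.imread('pics/w2.png')[190:380,160:410];cv2.imwrite('pics/c3.png',cv2.resize(a,(775,589),interpolation=2))
```

```text
(no output)
```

View pics/c3.png

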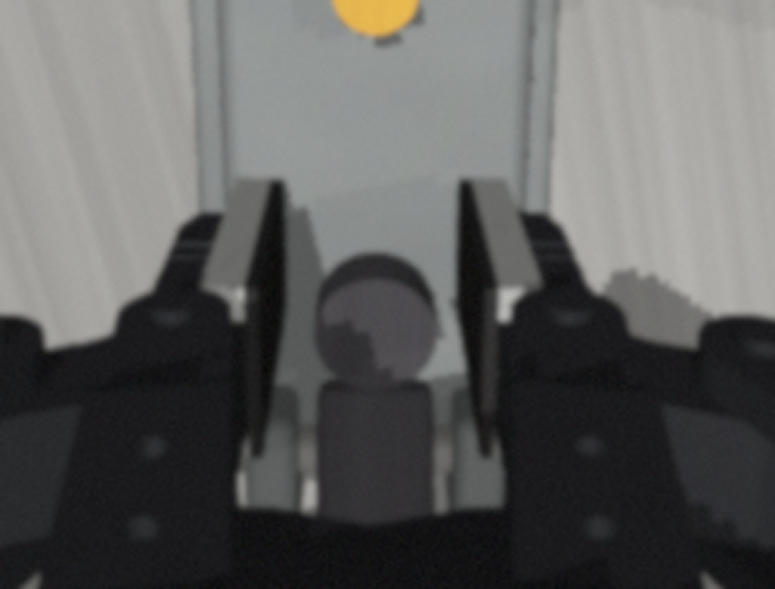

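Run:
```python
from fit import *
s=robot.observe();c=load('w2');Rm=R.from_quat(s['tcp_rot']).as_matrix();T=s['tcp_pos']
K,Rr,t=c;o=-Rr.T@t
for u,v in[(283,180),(240,290),(462,180),(285,200),(258,450)]:
    d=Rm.T@(Rr.T@np.linalg.inv(K)@np.array([160+u/3.1,190+v/3.1,1]));oo=Rm.T@(o-T)
    sy=np.sign(d[1]);q=oo+d*(sy*.0128-oo[1])/d[1];print((u,v),q.round(4))
print(s['effort'])
```

```text
(283, 180) [ 0.0123 -0.0128 -0.0426]
(240, 290) [ 0.0199 -0.0128 -0.0894]
(462, 180) [ 0.0095  0.0128 -0.0354]
(285, 200) [ 0.0083 -0.0128 -0.0402]
(258, 450) [-0.0041 -0.0128 -0.08  ]
[ 3.53718715e-03 -4.53345287e+01 -2.79322189e+01 -1.21152007e-04
  1.26694671e-03  5.54718179e-05]
```

```bash
python3 - <<'E'
from fit import *
c=load('w1');T=np.array([ 0.52048648,-0.15264823,0.19789121]);Rm=R.from_quat([.777,.63,0,0]).as_matrix()
for v in[(.011,-.0427,-.013),(-.011,-.0427,-.013),(.011,-.0427,-.05),(-.011,-.0427,-.05),(.011,.0427,-.013),(.011,.0427,-.05)]:print(v,proj(c,T+Rm@np.array(v)).round(0))
E
python3 - <<'E'
import cv2,numpy as np
a=cv2.imread('pics/w1.png')[220:420,60:260]
b=cv2.imread('pics/s2.png')[160:235,255:355]
cv2.imwrite('pics/c4.png',np.hstack([cv2.resize(a,(400,400),interpolation=2),cv2.resize(b,(400,400),interpolation=2)]))
E
```

```text
(0.011, -0.0427, -0.013) [[198. 229.]]
(-0.011, -0.0427, -0.013) [[201. 268.]]
(0.011, -0.0427, -0.05) [[177. 258.]]
(-0.011, -0.0427, -0.05) [[181. 305.]]
(0.011, 0.0427, -0.013) [[363. 229.]]
(0.011, 0.0427, -0.05) [[385. 258.]]
```

View pics/c4.png

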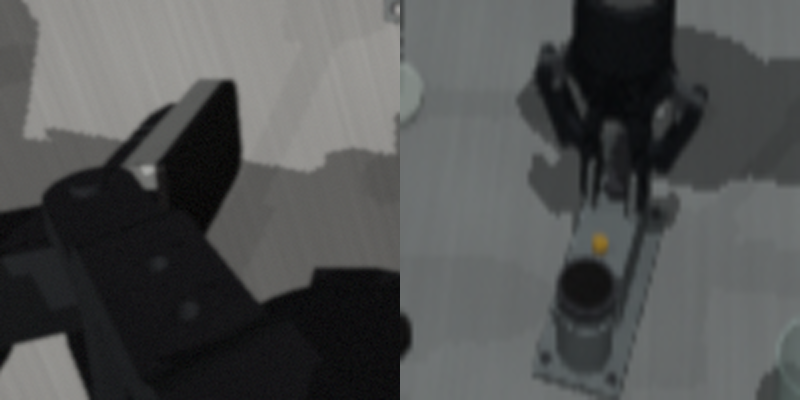

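The close-up shows the fingertips hanging just above the casting. By the wrist camera geometry they end about 36 mm short of the reported TCP. I'll open them and go down in small steps, watching the force.

servo_tool --offset '[[0, 0, 0], [0, 0, 0], [0, 0, 0], [0, 0, 0], [0, 0, 0], [0, 0, 0], [0, 0, 0.2], [0, 0, 0.4], [0, 0, 0.6], [0, 0, 0.6]]' --rot '[[0, 0, 0], [0, 0, 0], [0, 0, 0], [0, 0, 0], [0, 0, 0], [0, 0, 0], [0, 0, 0], [0, 0, 0], [0, 0, 0], [0, 0, 0]]' --claw '[1, 1, 1, 1, 1, 1, 1, 1, 1, 1]'

```text
time_s: 4.3
tcp_pos: [0.5216, -0.1513, 0.0047]
tcp_rot: [0.776, 0.63, -0.0, -0.001]
wrist_force: [-0.2, -0.2, 1.3]
width: 0.0851
```

Run:
```python
from h import *
s=robot.observe();print(s['tcp_pos'],s['width'],s['wrist_force'])
a=grab('wrist','w3')[0]
```

```text
[ 0.52160333 -0.15133197  0.00472415] 0.08507404932822056 [-0.15837772 -0.21423421  1.29862397]
```

servo_tool --offset '[[0, 0, 0.15], [0, 0, 0.3], [0, 0, 0.45], [0, 0, 0.6], [0, 0, 0.7], [0, 0, 0.7]]' --rot '[[0, 0, 0], [0, 0, 0], [0, 0, 0], [0, 0, 0], [0, 0, 0], [0, 0, 0]]' --claw '[1, 1, 1, 1, 1, 1]'

```text
time_s: 4.85
tcp_pos: [0.5222, -0.1516, -0.012]
tcp_rot: [0.776, 0.63, -0.0, -0.001]
wrist_force: [-0.4, 0.7, 0.1]
width: 0.0852
```

servo_tool --offset '[[0, 0, 0.15], [0, 0, 0.2], [0, 0, 0.2], [0, 0, 0.2], [0, 0, 0.2], [0, 0, 0.2], [0, 0, 0.2], [0, 0, 0.2], [0, 0, 0.2], [0, 0, 0.2], [0, 0, 0.2], [0, 0, 0.2]]' --rot '[[0, 0, 0], [0, 0, 0], [0, 0, 0], [0, 0, 0], [0, 0, 0], [0, 0, 0], [0, 0, 0], [0, 0, 0], [0, 0, 0], [0, 0, 0], [0, 0, 0], [0, 0, 0]]' --claw '[1, 1, 0.3, 0.3, 0.3, 0.3, 0.3, 0.3, 0.3, 0.3, 0.3, 0.3]'

```text
time_s: 5.85
tcp_pos: [0.5234, -0.1522, -0.0158]
tcp_rot: [0.776, 0.63, 0.0, 0.001]
wrist_force: [4.0, -0.9, 2.5]
width: 0.0452
```

Run:
```python
from h import *
s=robot.observe();print(s['tcp_pos'],s['width'],s['wrist_force'])
a=grab('wrist','w4')[0]
```

```text
[ 0.5233985  -0.15222661 -0.01578629] 0.04518578642905839 [ 4.03048495 -0.85829102  2.48263587]
```

servo_tool --offset '[[0, 0, -0.25], [0, 0, -0.5], [0.5, 0.1, -0.5], [1.2, 0.2, -0.5], [2, 0.32, -0.5], [2.8, 0.45, -0.5], [3.6, 0.58, -0.5], [4.4, 0.7, -0.5], [5.1, 0.82, -0.5], [5.7, 0.92, -0.5], [6.1, 0.98, -0.5], [6.37, 1.02, -0.5], [6.37, 1.02, -0.5], [6.37, 1.02, -0.3], [6.37, 1.02, -0.15], [6.37, 1.02, -0.12], [6.37, 1.02, -0.12]]' --rot '[[0, 0, 0], [0, 0, 0], [0, 0, -0.03], [0, 0, -0.07], [0, 0, -0.11], [0, 0, -0.15], [0, 0, -0.19], [0, 0, -0.23], [0, 0, -0.27], [0, 0, -0.3], [0, 0, -0.32], [0, 0, -0.33], [0, 0, -0.33], [0, 0, -0.33], [0, 0, -0.33], [0, 0, -0.33], [0, 0, -0.33]]' --claw '[0.3, 0.3, 0.3, 0.3, 0.3, 0.3, 0.3, 0.3, 0.3, 0.3, 0.3, 0.3, 0.3, 0.3, 0.3, 0.3, 0.3]'

```text
time_s: 7.32
tcp_pos: [0.5795, -0.0019, -0.014]
tcp_rot: [0.663, 0.749, -0.0, -0.001]
wrist_force: [-0.2, 0.3, -8.8]
width: 0.0455
```

Run:
```python
from h import *
s=robot.observe();print(s['tcp_pos'],s['width'],s['wrist_force'],R.from_quat(s['tcp_rot']).as_matrix()[:2,0])
a=grab('wrist','w5')[0]; b=grab('side','s5')[0][150:300,240:400]
c=np.zeros((600,800,3),np.uint8);c[:600]=cv2.resize(a,(800,600))[:,:,::-1]
c[300:600,480:800]=cv2.resize(b,(320,300),interpolation=2)[:,:,::-1];cv2.imwrite('pics/c5.png',c)
```

```text
[ 0.57948805 -0.00193172 -0.01402052] 0.04546294051249278 [-0.17970015  0.2788605  -8.82250868] [-0.12141912  0.99260122]
```

View pics/c5.png

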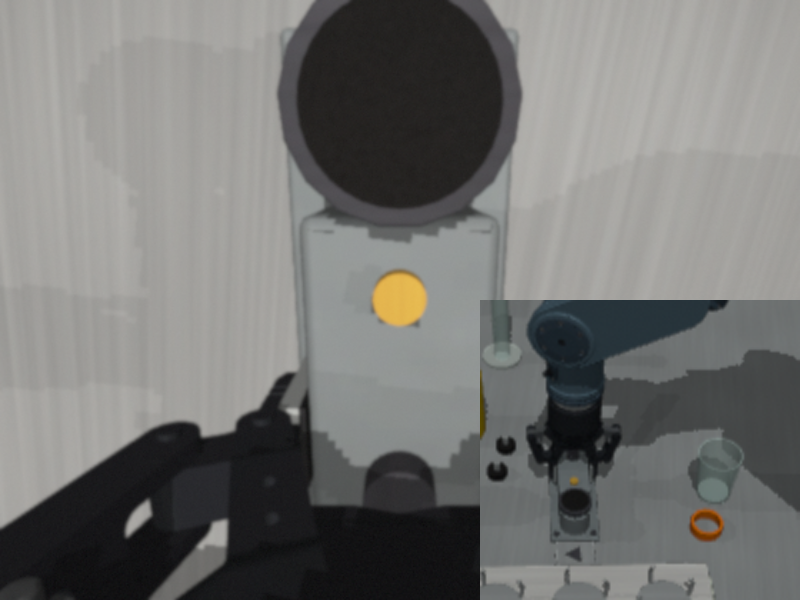

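The jack is held about 2 mm off the bench and pointing at the bracket. Saddle: wrist (279.5,68.5), side ~(287.5,250). Triangle: side ~(287,276.5).

Run:
```python
from fit import *
s=robot.observe();T=s['tcp_pos'];Rm=R.from_quat(s['tcp_rot']).as_matrix()
sw=ray(load('w5'),(279.5,68.5),.064);ss=ray(load('s5'),(287.5,250),.064)
print(sw,ss,'tcp->saddle tool',(Rm.T@(sw-T)).round(4))
# yaw of shaker: white platform edge, in side + scene; fit lines on edge transitions
g=cv2.cvtColor(cv2.imread('pics/side0.png'),6).astype(float);c=load('side0')
pts=[]
for u in range(225,352,3):
    col=g[270:296,u];d=np.diff(cv2.GaussianBlur(col[:,None],(1,3),0)[:,0]);k=int(d.argmax())
    if d[k]>15: pts.append(ray(c,(u,270+k+.5),.125)[:2])
pts=np.array(pts)
l=cv2.fitLine(pts.astype(np.float32),cv2.DIST_HUBER,0,.01,.01).ravel();print(len(pts),l,np.arctan2(l[1],l[0]))
# dark triangle centroid both views
for n,(u,v) in(('side0',(287,277)),('scene0',(326,250))):
    g=cv2.cvtColor(cv2.imread(f'pics/{n}.png'),6)[v-9:v+10,u-9:u+10]
    m=(g<75).astype(np.uint8);N,lab,st,ce=cv2.connectedComponentsWithStats(m);
    for i in range(1,N):
        q=ce[i]+(u-9,v-9);print(n,st[i,4],q.round(1),ray(load(n),q,.086)[:2].round(4))
```

```text
[0.56935572 0.07686183 0.064     ] [0.56794804 0.07787847 0.064     ] tcp->saddle tool [ 0.0795 -0.0012 -0.0774]
16 [0.99245393 0.12261821 0.49124736 0.22281396] 0.122927584
side0 29 [287.1 276.9] [0.5606 0.1859]
side0 1 [283. 286.] [0.5686 0.2154]
scene0 13 [325.4 249.5] [0.5588 0.1838]
scene0 1 [335. 247.] [0.5285 0.1971]
scene0 31 [319.8 257.1] [0.592  0.1927]
```

servo_tool --offset '[[0.2, 0.08, 0], [0.5, 0.16, 0], [0.9, 0.16, 0], [1.3, 0.16, 0], [1.7, 0.16, 0], [2.1, 0.16, 0], [2.5, 0.16, 0], [2.9, 0.16, 0], [3.25, 0.16, 0], [3.6, 0.16, 0], [3.9, 0.16, 0], [4.1, 0.16, 0], [4.25, 0.16, 0], [4.35, 0.16, 0], [4.35, 0.16, 0], [4.35, 0.16, 0]]' --rot '[[0, 0, 0], [0, 0, 0], [0, 0, 0], [0, 0, 0], [0, 0, 0], [0, 0, 0], [0, 0, 0], [0, 0, 0], [0, 0, 0], [0, 0, 0], [0, 0, 0], [0, 0, 0], [0, 0, 0], [0, 0, 0], [0, 0, 0], [0, 0, 0]]' --claw '[0.3, 0.3, 0.3, 0.3, 0.3, 0.3, 0.3, 0.3, 0.3, 0.3, 0.3, 0.3, 0.3, 0.3, 0.3, 0.3]'

```text
time_s: 8.75
tcp_pos: [0.5711, 0.1069, -0.0132]
tcp_rot: [0.662, 0.749, -0.0, 0.0]
wrist_force: [-0.1, 0.3, -8.2]
width: 0.0451
```

Run:
```python
from h import *
s=robot.observe();print(s['tcp_pos'],s['width'],s['wrist_force'])
a=grab('wrist','w6')[0]; b=grab('side','s6')[0][180:300,240:340]
c=np.zeros((600,800,3),np.uint8);c[:420,:560]=a[:,:,::-1]
c[:,300:800]=cv2.resize(b,(500,600),interpolation=2)[:,:,::-1];c[:300,:300]=cv2.resize(a[:280,140:420],(300,300))[:,:,::-1];c[300:600,:300]=0;cv2.imwrite('pics/c6.png',c)
```

```text
[ 0.57110026  0.10692142 -0.01322038] 0.045079359701470936 [-0.09656124  0.26075189 -8.20289872]
```

View pics/c6.png

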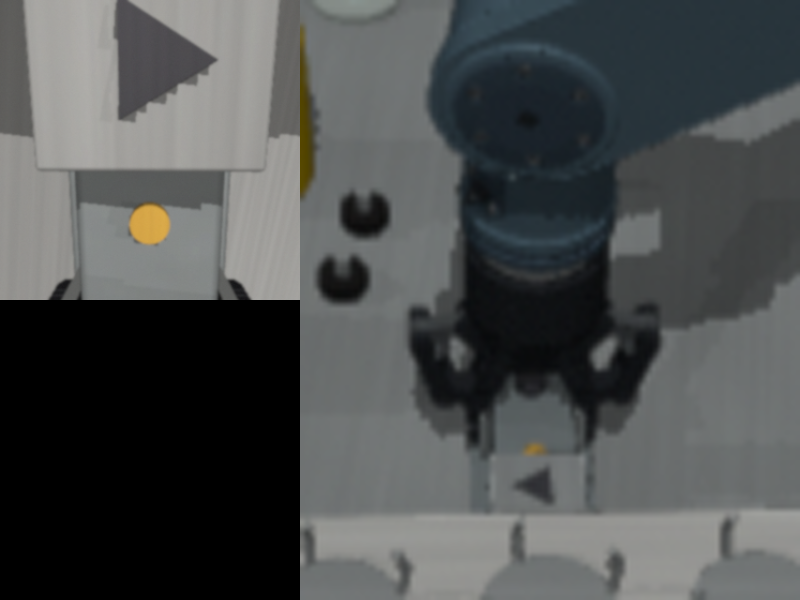

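The wrist view shows the bracket's outer edge over the jack from (175.5,158.7) to (390,158.7), and the triangle tip and base.

Run:
```python
from fit import *
s=robot.observe();T=s['tcp_pos'];Rm=R.from_quat(s['tcp_rot']).as_matrix();c=load('w6')
f=lambda x,y:(140+x*.9333,y*.9333)
tl=lambda P:(Rm.T@(P-T)).round(4)
for n,p,z in(('cornL',(38,170),.084),('cornR',(268,170),.084),('t1',(118,-2),.086),('t2',(217,60),.086),('t3',(120,120),.086),('plateL',(74,172),.010),('plateR',(228,172),.010),('orange',(150,225),.056)):print(n,tl(ray(c,f(*p),z)))
print('saddle',.0795,-.0012)
```

```text
cornL [ 0.0571 -0.0254 -0.0972]
cornR [ 0.0571  0.0256 -0.0972]
t1 [ 0.0902 -0.0067 -0.0992]
t2 [ 0.0792  0.0128 -0.0992]
t3 [ 0.0677 -0.0068 -0.0992]
plateL [ 0.0481 -0.0331 -0.0232]
plateR [ 0.0481  0.0331 -0.0232]
orange [ 0.0369 -0.0005 -0.0692]
saddle 0.0795 -0.0012
```

servo_tool --offset '[[0, 0, 0.05], [0, 0, 0.1], [0, 0, 0.11], [0, 0, 0.11], [0, 0, 0.11], [0, 0, 0.11], [0, 0, 0.11], [0, 0, 0.11], [0, 0, 0.11], [0, 0, -0.3], [0, 0, -1], [0, 0, -2], [0, 0, -3.2], [0, 0, -4.4], [0, 0, -5.4], [0, 0, -5.8], [0, 0, -5.8]]' --rot '[[0, 0, 0], [0, 0, 0], [0, 0, 0], [0, 0, 0], [0, 0, 0], [0, 0, 0], [0, 0, 0], [0, 0, 0], [0, 0, 0], [0, 0, 0], [0, 0, 0], [0, 0, 0], [0, 0, 0], [0, 0, 0], [0, 0, 0], [0, 0, 0], [0, 0, 0]]' --claw '[0.3, 0.3, 0.3, 0.6, 0.8, 1, 1, 1, 1, 1, 1, 1, 1, 1, 1, 1, 1]'

```text
time_s: 10.27
tcp_pos: [0.5734, 0.1072, 0.1357]
tcp_rot: [0.662, 0.749, 0.002, 0.003]
wrist_force: [0.1, 0.1, 0.3]
width: 0.0858
```

servo_tool --offset '[[-0.5, 0, 0], [-1.5, 0, 0], [-2.7, -0.03, 0], [-3.9, -0.03, 0], [-5.1, -0.03, 0], [-6.1, -0.03, 0], [-6.8, -0.03, 0], [-7.2, -0.03, 0], [-7.26, -0.03, 0], [-7.26, -0.03, 0], [-7.26, -0.03, 0]]' --rot '[[0, 0, 0], [0, 0, 0], [0, 0, 0], [0, 0, 0], [0, 0, 0], [0, 0, 0], [0, 0, 0], [0, 0, 0], [0, 0, 0], [0, 0, 0], [0, 0, 0]]' --claw '[0, 0, 0, 0, 0, 0, 0, 0, 0, 0, 0]'

```text
time_s: 11.18
tcp_pos: [0.5919, -0.0722, 0.1308]
tcp_rot: [0.662, 0.749, -0.0, -0.001]
wrist_force: [-0.4, 0.5, -0.7]
width: 0.0
```

Run:
```python
from h import *
s=robot.observe();print(s['tcp_pos'],s['width'],s['wrist_force'])
a=grab('wrist','w7')[0]; cv2.imwrite('pics/w7.png',a[:,:,::-1])
```

```text
[ 0.59187143 -0.07223605  0.13084424] 6.716362533121252e-07 [-0.35457625  0.48396496 -0.72085291]
```

View pics/w7.png

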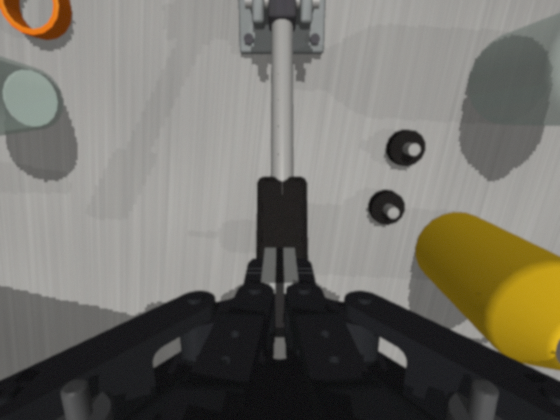

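servo_tool --offset '[[0, 0, 0.4], [0, 0, 0.8], [0, 0, 1.2], [0, 0, 1.4], [-0.08, 0, 1.55], [-0.13, 0, 1.7], [-0.18, 0, 1.8], [-0.23, 0, 1.9], [-0.27, 0, 2], [-0.27, 0, 2]]' --rot '[[0, 0, 0], [0, 0, 0], [0, 0, 0], [0, 0, 0], [0, 0, 0], [0, 0, 0], [0, 0, 0], [0, 0, 0], [0, 0, 0], [0, 0, 0]]' --claw '[0, 0, 0, 0, 0, 0, 0, 0, 0, 0]'

```text
time_s: 12.07
tcp_pos: [0.5933, -0.0798, 0.0814]
tcp_rot: [0.662, 0.749, 0.0, -0.0]
wrist_force: [0.4, 2.3, 1.9]
width: 0.0002
```

servo_tool --offset '[[-0.05, 0, 0.1], [-0.08, 0, 0.2], [-0.12, 0, 0.3], [-0.16, 0, 0.4], [-0.16, 0, 0.4]]' --rot '[[0, 0, 0], [0, 0, 0], [0, 0, 0], [0, 0, 0], [0, 0, 0]]' --claw '[0, 0, 0, 0, 0]'

```text
time_s: 12.48
tcp_pos: [0.5939, -0.0838, 0.0714]
tcp_rot: [0.662, 0.749, 0.0, -0.0]
wrist_force: [-0.1, 3.8, 3.1]
width: -0.0002
```

servo_tool --offset '[[0.06, 0, 0], [0.1, 0, 0], [0.1, 0, 0]]' --rot '[[0, 0, 0], [0, 0, 0], [0, 0, 0]]' --claw '[0, 0, 0]'

```text
time_s: 12.73
tcp_pos: [0.5939, -0.082, 0.0722]
tcp_rot: [0.662, 0.749, -0.0, 0.001]
wrist_force: [-0.8, -1.1, 2.4]
width: 0.0002
```

Run:
```python
from h import *
s=robot.observe();print(s['tcp_pos'],s['wrist_force'])
a=grab('wrist','w8')[0]; b=grab('side','s8')[0]
# compare jack base rear location: print by view; align side crop vs s6
d=cv2.resize(b[180:300,240:340],(400,480),interpolation=2);e=cv2.resize(a[:280,140:420],(400,400))
c=np.zeros((480,800,3),np.uint8);c[:,:400]=d;c[:400,400:]=e;cv2.imwrite('pics/c8.png',c[:,:,::-1])
```

```text
[ 0.59393393 -0.08198874  0.07220493] [-0.82273651 -1.12581131  2.41619267]
```

View pics/c8.png

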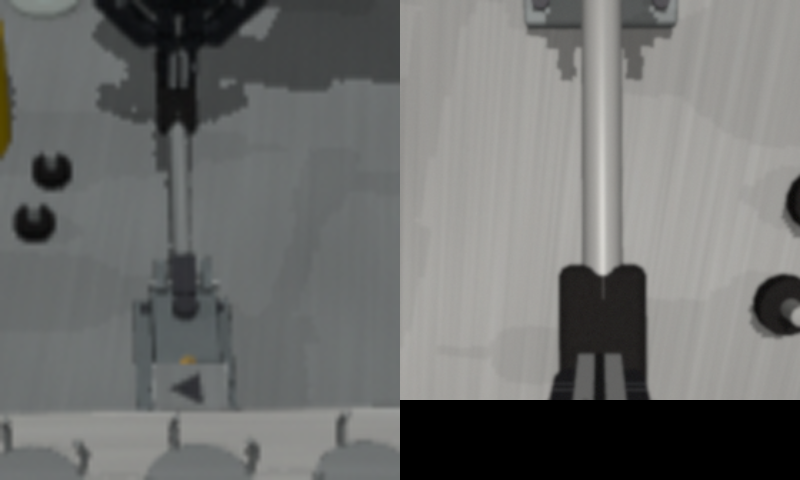

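The jack's rear base edge is at wrist row ~18, cols 227–334 (w7: row ~53, cols 238–326). I'll check whether the jack slid between the two.

Run:
```python
from fit import *
u=np.array([-.1225,.9925]);v=np.array([.9925,.1225]);pad=np.array([.5711,.1069])+.0793*u+.0002*v
print('pad',pad)
for n,q in(('w7',(282,53)),('w8',(280.7,18)),('w8',(227.5,18)),('w8',(333.9,18))):
    P=ray(load(n),q,.006)[:2]-pad;print(n,(P@u).round(4),(P@v).round(4))
# vertical-edge check
for n,(r0,r1) in(('w7',(35,65)),('w8',(5,32))):
    g=cv2.cvtColor(cv2.imread(f'pics/{n}.png') if n=='w7' else robot.grab_frame('wrist')['pixels'][:,:,::-1].copy(),6)
    for cols in((245,260),(300,325)):
        m=g[r0:r1,cols[0]:cols[1]].mean(1);print(n,cols,r0+np.abs(np.diff(m)).argmax()+.5,m.round().astype(int).tolist())
```

```text
pad [0.56158425 0.18562975]
w7 -0.1392 -0.0003
w8 -0.139 -0.0005
w8 -0.139 -0.0353
w8 -0.139 0.0344
w7 (245, 260) 51.5 [95, 91, 89, 86, 84, 84, 83, 84, 87, 93, 103, 109, 111, 110, 108, 102, 90, 76, 76, 89, 100, 105, 111, 121, 128, 130, 130, 130, 134, 141]
w7 (300, 325) 53.5 [102, 99, 96, 94, 93, 94, 96, 99, 100, 101, 105, 109, 111, 110, 108, 102, 92, 82, 83, 94, 103, 106, 108, 113, 120, 125, 128, 131, 138, 142]
w8 (245, 260) 20.5 [87, 88, 88, 88, 88, 88, 88, 88, 87, 85, 82, 77, 69, 61, 63, 78, 93, 100, 103, 103, 104, 103, 103, 103, 103, 104, 104]
w8 (300, 325) 19.5 [86, 87, 91, 93, 97, 98, 98, 95, 93, 89, 84, 76, 67, 60, 64, 79, 90, 94, 95, 95, 97, 101, 107, 110, 111, 112, 114]
```

servo_tool --offset '[[-0.04, 0, 0.1], [-0.07, 0, 0.2], [-0.1, 0, 0.3], [-0.12, 0, 0.4], [-0.12, 0, 0.4]]' --rot '[[0, 0, 0], [0, 0, 0], [0, 0, 0], [0, 0, 0], [0, 0, 0]]' --claw '[0, 0, 0, 0, 0]'

```text
time_s: 13.3
tcp_pos: [0.5946, -0.0845, 0.063]
tcp_rot: [0.662, 0.749, 0.0, 0.001]
wrist_force: [-3.1, 1.7, 12.7]
width: 0.0002
```

servo_tool --offset '[[-0.02, 0, 0.1], [-0.04, 0, 0.2], [-0.06, 0, 0.3], [-0.06, 0, 0.3], [-0.06, 0, 0.3]]' --rot '[[0, 0, 0], [0, 0, 0], [0, 0, 0], [0, 0, 0], [0, 0, 0]]' --claw '[0, 0, 0, 0, 0]'

```text
time_s: 13.72
tcp_pos: [0.5948, -0.0862, 0.0558]
tcp_rot: [0.662, 0.749, 0.0, 0.001]
wrist_force: [-2.9, -1.2, 13.2]
width: 0.0001
```

Run:
```python
from h import *
s=robot.observe();print(s['tcp_pos'],s['wrist_force'])
a=cv2.cvtColor(grab('side','s9')[0],7);b=cv2.cvtColor(cv2.imread('pics/s8.png'),6)
r0=a[270:400,210:372];r1=b[270:400,210:372]
print(cv2.phaseCorrelate(np.float32(r1),np.float32(r0)))
for n,A in(('pre',r1),('now',r0)):
    d=np.diff(A[5:25,:].astype(float),axis=0);print(n,[5+270+int(d[:,k].argmax()) for k in range(10,140,13)])
h=lambda im:im[255:400]
f0,f1=[np.float32(x[275:300,225:350]) for x in(b,a)];print('near edge shift',cv2.phaseCorrelate(f0,f1))
f0,f1=[np.float32(x[360:405,220:370]) for x in(b,a)];print('far edge shift',cv2.phaseCorrelate(f0,f1))
```

```text
[ 0.59478317 -0.08616598  0.05583084] [-2.8608923  -1.20785704 13.17439435]
((0.10000589695852113, 0.6898243678496527), 0.9776001421348876)
pre [293, 283, 283, 293, 282, 278, 282, 282, 281, 281]
now [292, 283, 282, 282, 282, 277, 281, 281, 281, 281]
near edge shift ((0.47615560985134664, 0.30501033852508286), 0.9361611881256103)
far edge shift ((0.062029830664883434, 1.1708193835332352), 0.9810128589206272)
```

servo_tool --offset '[[-0.02, 0, 0.12], [-0.02, 0, 0.12], [-0.02, 0, 0.12]]' --rot '[[0, 0, 0], [0, 0, 0], [0, 0, 0]]' --claw '[0, 0, 0]'

```text
time_s: 14.02
tcp_pos: [0.5949, -0.0868, 0.0529]
tcp_rot: [0.662, 0.749, 0.0, 0.001]
wrist_force: [-3.6, 0.2, 13.9]
width: -0.0003
```

servo_tool --offset '[[0.03, 0, -0.15], [0.07, 0, -0.3], [0.12, 0, -0.5], [0.17, 0, -0.7], [0.23, 0, -0.95], [0.3, 0, -1.2], [0.37, 0, -1.5], [0.44, 0, -1.8], [0.5, 0, -2.1], [0.52, 0, -2.6], [0.52, 0, -3.1], [0.52, 0, -3.3], [0.52, 0, -3.3], [0.52, 0, -3.3]]' --rot '[[0, 0, 0], [0, 0, 0], [0, 0, 0], [0, 0, 0], [0, 0, 0], [0, 0, 0], [0, 0, 0], [0, 0, 0], [0, 0, 0], [0, 0, 0], [0, 0, 0], [0, 0, 0], [0, 0, 0], [0, 0, 0]]' --claw '[0, 0, 0, 0, 0, 0, 0, 0, 0, 0, 0, 0, 0, 0]'

```text
time_s: 15.18
tcp_pos: [0.5928, -0.0736, 0.1343]
tcp_rot: [0.662, 0.749, 0.0, 0.001]
wrist_force: [0.4, -0.3, -0.9]
width: 0.0001
```

Run:
```python
from fit import *
s=robot.observe();print(s['tcp_pos'],s['wrist_force'])
a=cv2.cvtColor(grab('wrist','w10')[0],7);b=cv2.cvtColor(cv2.imread('pics/w7.png'),6)
for cols in((245,260),(300,325)):
    m=a[25:75,cols[0]:cols[1]].mean(1);print(m.round().astype(int).tolist())
for r in(45,80,120): print(r,a[r,225:340:1].astype(int).tolist()) if r==45 else None
c=cv2.cvtColor(grab('side','s10')[0],7);d=cv2.cvtColor(cv2.imread('pics/s8.png'),6)
for n,sl in(('near',(slice(275,300),slice(225,350))),('far',(slice(360,405),slice(220,370))),('jack',(slice(240,284),slice(268,305)))):
    print(n,cv2.phaseCorrelate(np.float32(d[sl]),np.float32(c[sl])))
```

```text
[ 0.592845   -0.07364401  0.13430677] [ 0.41356105 -0.27823067 -0.94640997]
[96, 97, 100, 105, 108, 109, 105, 100, 95, 92, 90, 87, 85, 84, 84, 83, 84, 87, 96, 106, 109, 108, 107, 104, 97, 85, 75, 79, 92, 101, 107, 113, 120, 125, 126, 127, 128, 132, 141, 147, 149, 150, 149, 150, 150, 150, 150, 150, 149, 148]
[114, 114, 116, 120, 122, 123, 121, 117, 111, 106, 103, 101, 100, 100, 101, 102, 105, 107, 110, 114, 117, 117, 116, 112, 104, 95, 88, 91, 100, 107, 111, 115, 122, 128, 131, 133, 137, 143, 146, 148, 149, 149, 148, 146, 145, 145, 146, 146, 146, 146]
45 [158, 159, 160, 161, 159, 156, 153, 152, 153, 154, 153, 149, 141, 129, 125, 132, 140, 140, 138, 139, 137, 137, 137, 135, 127, 118, 112, 105, 96, 90, 89, 90, 89, 91, 89, 89, 88, 89, 88, 90, 89, 91, 88, 89, 90, 99, 113, 128, 136, 142, 149, 155, 158, 163, 162, 163, 161, 159, 158, 154, 153, 147, 138, 128, 117, 102, 93, 90, 89, 90, 88, 89, 89, 87, 87, 87, 88, 85, 83, 85, 86, 88, 97, 109, 126, 129, 130, 127, 121, 118, 120, 126, 134, 135, 132, 126, 127, 141, 157, 163, 162, 160, 157, 157, 153, 152, 153, 153, 152, 154, 155, 156, 159, 159, 158]
near ((0.5028627051394139, 0.46244230905408124), 1.002262301750183)
far ((-0.016535242287005758, 0.5102114836612976), 0.9985871445691143)
jack ((0.0535355480834383, 0.5203264690661875), 1.0266309135489993)
```

Run:
```python
from fit import *
u=np.array([-.1225,.9925])
for n,q in(('w7',(282,52.5)),('w10',(282,51))):
    P=ray(load(n),q,.004)[:2];print(n,(P-np.array([.5616,.1856]))@u)
for n in('w7','w10'):
    g=cv2.cvtColor(cv2.imread(f'pics/{n}.png'),6).astype(int);print(n,'grip front edge',[160+int(np.diff(g[160:200,k]).argmin()) for k in(262,268,298,303)])
    c=load(n);p=[.5616,.1846,1.694]
    for th in(0,.05):
        f=.44-th;print(th,proj(c,pose(p,[(-.115-.129*np.cos(f)+.007*np.sin(f),0,.054+.129*np.sin(f)+.007*np.cos(f))])).round(1))
d=cv2.cvtColor(cv2.imread('pics/s8.png'),6);c=cv2.cvtColor(cv2.imread('pics/s10.png'),6)
for sl in((slice(276,300),slice(226,350)),(slice(360,404),slice(220,370))):
    w=np.float32
    print(cv2.phaseCorrelate(w(d[sl]),w(d[sl])),cv2.phaseCorrelate(w(d[sl]),w(c[sl])))
```

```text
w7 -0.138456914388162
w10 -0.13842595154987253
w7 grip front edge [176, 176, 176, 177]
0 [[283.2 183.7]]
0.05 [[283.1 186.7]]
w10 grip front edge [173, 173, 173, 174]
0 [[281.7 180.1]]
0.05 [[281.6 183.2]]
((0.5, 0.0), 1.0) ((0.48207544246892553, -0.036097096106351145), 0.996848513841629)
((0.0, 0.5), 1.0) ((-0.01742539022741596, 0.5158511684153595), 0.9963048321052834)
```

servo_tool --offset '[[0, 0, 0.6], [0, 0, 1.1], [0, 0, 1.4], [-0.05, 0, 1.6], [-0.13, 0, 1.8], [-0.2, 0, 2], [-0.27, 0, 2.2], [-0.34, 0, 2.4], [-0.39, 0, 2.6], [-0.43, 0, 2.8], [-0.48, 0, 3], [-0.53, 0, 3.2], [-0.57, 0, 3.4], [-0.6, 0, 3.6], [-0.63, 0, 3.8], [-0.64, 0, 3.9], [-0.64, 0, 3.9]]' --rot '[[0, 0, 0], [0, 0, 0], [0, 0, 0], [0, 0, 0], [0, 0, 0], [0, 0, 0], [0, 0, 0], [0, 0, 0], [0, 0, 0], [0, 0, 0], [0, 0, 0], [0, 0, 0], [0, 0, 0], [0, 0, 0], [0, 0, 0], [0, 0, 0], [0, 0, 0]]' --claw '[0, 0, 0, 0, 0, 0, 0, 0, 0, 0, 0, 0, 0, 0, 0, 0, 0]'

```text
time_s: 16.7
tcp_pos: [0.595, -0.0894, 0.0373]
tcp_rot: [0.662, 0.749, 0.0, 0.0]
wrist_force: [-4.8, 2.2, 14.3]
width: 0.0
```

servo_tool --offset '[[-0.01, 0, 0.1], [-0.02, 0, 0.2], [-0.03, 0, 0.27], [-0.03, 0, 0.27], [-0.03, 0, 0.27]]' --rot '[[0, 0, 0], [0, 0, 0], [0, 0, 0], [0, 0, 0], [0, 0, 0]]' --claw '[0, 0, 0, 0, 0]'

```text
time_s: 17.12
tcp_pos: [0.5951, -0.0899, 0.031]
tcp_rot: [0.662, 0.749, 0.0, 0.0]
wrist_force: [-4.5, 3.6, 14.4]
width: -0.0001
```

servo_tool --offset '[[0.01, -0.02, 0.04], [0.01, -0.04, 0.08], [0.01, -0.04, 0.12], [0.01, -0.04, 0.12], [0.01, -0.04, 0.12]]' --rot '[[0, 0, 0], [0, 0, 0], [0, 0, 0], [0, 0, 0], [0, 0, 0]]' --claw '[0, 0, 0, 0, 0]'

```text
time_s: 17.53
tcp_pos: [0.5952, -0.0899, 0.03]
tcp_rot: [0.662, 0.749, 0.001, 0.001]
wrist_force: [-8.4, 4.6, 24.6]
width: 0.0
```

servo_tool --offset '[[0, 0, 0.04], [0, 0, 0.08], [0, 0, 0.08], [0, 0, 0.08]]' --rot '[[0, 0, 0], [0, 0, 0], [0, 0, 0], [0, 0, 0]]' --claw '[0, 0, 0, 0]'

```text
time_s: 17.87
tcp_pos: [0.5957, -0.0899, 0.0294]
tcp_rot: [0.662, 0.749, 0.001, 0.002]
wrist_force: [-10.5, 6.8, 33.3]
width: 0.0001
```

servo_tool --offset '[[-0.02, -0.04, -0.04], [-0.04, -0.06, -0.05], [-0.04, -0.06, -0.05], [-0.04, -0.06, -0.05]]' --rot '[[0, 0, 0], [0, 0, 0], [0, 0, 0], [0, 0, 0]]' --claw '[0, 0, 0, 0]'

```text
time_s: 18.2
tcp_pos: [0.5956, -0.09, 0.03]
tcp_rot: [0.662, 0.749, 0.002, 0.002]
wrist_force: [-4.0, 10.2, 25.3]
width: -0.0001
```

Run:
```python
from fit import *
s=robot.observe();print(s['tcp_pos'],s['wrist_force'],s['width'])
a=grab('wrist','w12')[0];b=grab('side','s12')[0];g=grab('scene','sc12')[0]
c=np.zeros((600,800,3),np.uint8)
c[:,:400]=cv2.resize(b[150:300,230:330],(400,600),interpolation=2)
c[:300,400:]=cv2.resize(a,(400,300));c[300:,400:]=cv2.resize(g[120:345,175:475],(400,300),interpolation=2)
cv2.imwrite('pics/c12.png',c[:,:,::-1])
```

```text
[ 0.59557549 -0.08997921  0.02996797] [-4.01729043 10.19021708 25.27559347] -5.032398768156671e-05
```

View pics/c12.png

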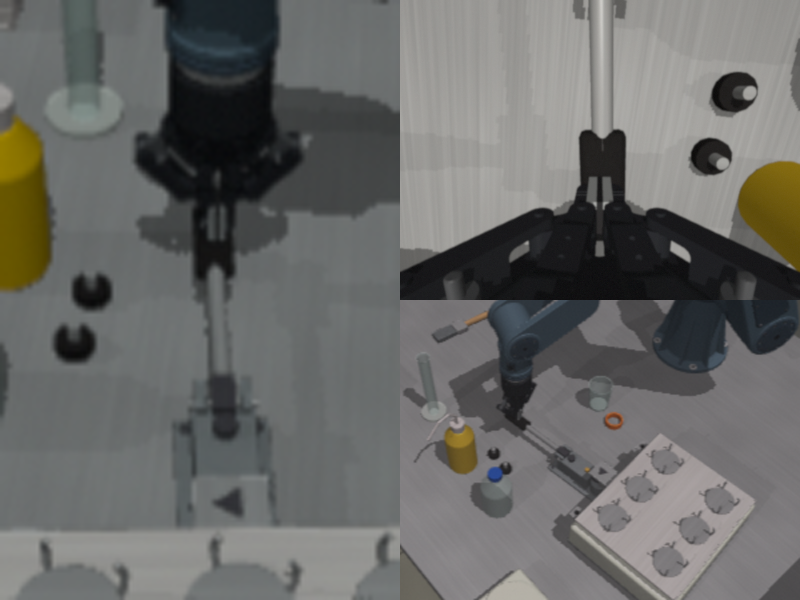

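The handle is down at its stop, the bystanders are where they were, and the bracket is over the jack. I'll ease the sideways push before handing in.

servo_tool --offset '[[0.04, -0.01, 0], [0.08, -0.03, 0.01], [0.08, -0.03, 0.01], [0.08, -0.03, 0.01], [0.08, -0.03, 0.01], [0.08, -0.03, 0.01]]' --rot '[[0, 0, 0], [0, 0, 0], [0, 0, 0], [0, 0, 0], [0, 0, 0], [0, 0, 0]]' --claw '[0, 0, 0, 0, 0, 0]'

```text
time_s: 18.85
tcp_pos: [0.5956, -0.09, 0.0301]
tcp_rot: [0.662, 0.749, 0.002, 0.004]
wrist_force: [-0.7, 3.5, 23.6]
width: -0.0003
```

Run:
```python
from fit import *
s=robot.observe();print(s['tcp_pos'],s['wrist_force'],s['time_s'])
# stop check: grip front edge vs model at th
c=load('w12');p=[.5616,.1846,1.694]
for th in(.36,.40,.42):
    f=.44-th;print(th,proj(c,pose(p,[(-.115-.129*np.cos(f)+.007*np.sin(f),0,.054+.129*np.sin(f)+.007*np.cos(f))])).round(1))
g=cv2.cvtColor(cv2.imread('pics/w12.png'),6).astype(int);print([165+int(np.diff(g[165:200,k]).argmin()) for k in(260,266,296,302)])
# shaker tilt: compare near platform edge side before/after
a=cv2.cvtColor(cv2.imread('pics/s10.png'),6);b=cv2.cvtColor(cv2.imread('pics/s12.png'),6)
for sl in((slice(276,300),slice(226,350)),(slice(360,404),slice(220,370))):print(cv2.phaseCorrelate(np.float32(a[sl]),np.float32(b[sl])))
```

```text
[ 0.59562515 -0.08997263  0.03010835] [-0.67302105  3.53680823 23.63050934] 18.85
0.36 [[281.7 199.7]]
0.4 [[281.5 198.3]]
0.42 [[281.5 197.5]]
[181, 181, 184, 181]
((0.8552733142232896, -0.4766601335674334), 0.8884652592341105)
((0.23227957444113656, 2.2633251972984887), 0.9521608361138237)
```

Run:
```python
from fit import *
p=[.5616,.1846,1.694];L=[(-.138,.035,.008),(-.138,-.035,.008),(.028,.035,.008),(-.118,.023,.054)]
for n in('w12','s10','s12'):print(n,proj(load(n),pose(p,L)).round(1).tolist())
b=cv2.cvtColor(grab('side','s13')[0],7)
for n in('s8','s10'):
    a=cv2.cvtColor(cv2.imread(f'pics/{n}.png'),6)
    for nm,(x0,x1,y0,y1) in(('plateL',(271,279,252,276)),('plateR',(290,300,252,276)),('plate+casting front',(270,300,262,270))):
        t=a[y0:y1,x0:x1];S=b[y0-6:y1+6,x0-6:x1+6]
        up=lambda i:cv2.resize(i,None,fx=4,fy=4,interpolation=2)
        r=cv2.matchTemplate(up(S),up(t),cv2.TM_CCOEFF_NORMED);_,m,_,l=cv2.minMaxLoc(r);print(n,nm,round(m,2),l[0]/4-6,l[1]/4-6)
g=cv2.cvtColor(cv2.imread('pics/w12.png'),6)
for cols in((240,258),(300,318)):print(g[0:40,cols[0]:cols[1]].mean(1).round().astype(int).tolist())
```

```text
w12 [[213.2, -24.7], [347.6, -24.4], [191.1, -513.6], [219.6, -139.3]]
s10 [[296.2, 253.7], [272.5, 254.1], [299.5, 301.9], [292.9, 249.1]]
s12 [[296.2, 253.7], [272.5, 254.1], [299.5, 301.9], [292.9, 249.1]]
s8 plateL 0.97 0.0 -0.25
s8 plateR 0.85 0.0 -1.0
s8 plate+casting front 0.97 0.0 -1.5
s10 plateL 0.96 0.0 -0.25
s10 plateR 0.85 0.0 -1.25
s10 plate+casting front 0.96 0.0 -1.5
[115, 115, 115, 115, 115, 113, 113, 113, 114, 114, 112, 109, 108, 108, 109, 109, 111, 114, 117, 118, 118, 118, 118, 118, 119, 124, 136, 149, 156, 158, 159, 158, 159, 159, 159, 159, 159, 159, 159, 159]
[101, 98, 96, 97, 98, 98, 99, 103, 105, 106, 105, 105, 105, 106, 107, 107, 107, 107, 107, 107, 107, 107, 107, 108, 112, 124, 138, 146, 149, 150, 150, 150, 150, 150, 150, 150, 150, 151, 153, 155]
```

Run:
```python
from h import *
s=robot.observe();print(s['tcp_pos'],s['wrist_force'],s['time_s']);print(robot.sign_off())
```

```text
[ 0.59560269 -0.08994769  0.03010209] [-1.19150903  3.83540893 22.89716692] 18.9
the job is handed in; nothing more can be done
None
```

The jack is under the triangle-marked bracket, the trial pump is done, and I handed the job in at 18.9 s with the handle held down at its stop. No verdict was reported.

- **First grip missed:** the real fingertips end about 36 mm short of the reported TCP, so the first closing shut above the casting without touching anything. I went lower and gripped it at 45 mm wide.
- **Placing:** I carried the jack in about 2 mm off the bench. The wrist camera put the saddle within about 1.5 mm of the pad, in line with the shaker's +y.
- **Trial pump:** the handle went to an estimated 0.27 rad. Its force levelled off at 13–14 N, as expected when lifting. I did not see the feet leave the bench directly. After release, the handle was back up and neither the jack nor the shaker had moved measurably.
- **Final press:** past the lifting load of about 14 N, the force rose steeply to 33 N in under 2 mm of travel. That shows the handle was on its stop. I eased back to about 23 N down and 4 N sideways for the hold.
- **Other things on the bench:** the last picture showed the bystanders in place and the shaker tipped.

**Checks that disagreed:**
- One check of the base plate in the side view suggested a shift of up to about 2 mm, while another showed no movement. The bracket's changed view may explain it, and it is well inside the saddle's margin.
- The handle grip's front edge appeared about 4 mm from where my model put it, with the handle up as well as down. I took that as a fixed error, not slipping.

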